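# Press the plug into the brass fitting with the locking clamp

### The job

Slide the brass fitting into the jaws of the bench locking clamp until it rests lightly against the stop, then press the clamp's handle down until it goes over centre and stays locked by itself with your hand off it, which drives the steel plug fully home. Then flick the release lever at the tail of the clamp so that the jaws spring open, leaving the pressed fitting standing in its place. Use firm but measured pressure, never forcing the clamp or ramming the fitting into the stop, and leave the other things on the counter alone.

Things in the scene. Friction and masses are not known exactly. Their poses are not given: they have to be found in the camera images.
- clamp: Steel locking clamp bolted to the counter on a 275 x 70 mm plate. Origin on the counter; +x along the clamp to the jaws, -x to handle and lever, z up, symmetric about y = 0. Two cheeks, 40 mm wide over all, 98 mm high, at x = -45 to 21 mm. Upper jaw reaches to x = 83 mm; open, its tip is about 118 mm high. Limit 35 N of finger force anywhere on it; the handle takes about 6 to 10 N, the lever about 2 to 5 N.
- stop: Steel stop block at the inner end of the rails, 45 mm wide, 22 mm high. Origin: centre of its underside, on the apron; its face towards the fitting is 4 mm to the clamp's +x of that. The fitting may press on it with at most 30 N.
- nest (a point): Point on the flat lower jaw (apron, 20 mm high, 60 mm wide, clamp x = 40 to 155 mm), axes as the clamp's, at clamp x = 70 mm: the centre of the fitting's underside stands here when it touches the stop. Two rails 12 mm high and 39 mm apart inside guide it from 22 mm to the +x of here, flaring to about 58 mm apart 46 mm from here.
- handle_pad (a point): Middle of the top of the moving handle's grip, where to press. The handle (100 mm long, 20 mm wide, 14 mm thick) points to the clamp's -x and pivots at clamp x = -36, z = 88 mm; this point is 85 mm from the pivot along it and 7 mm above its centre line. It swings down in the clamp's x-z plane.
- handle (a joint): Handle angle, rad: 0 open (rising 0.575 from level), grows as it is pressed down, level at 0.575. Resistance starts between 0.02 and 0.15; dead centre is 0.50; beyond it the handle snaps down by itself onto an adjusting screw whose setting varies (0.55 to 0.60), and the push on the finger vanishes. From below dead centre a light spring opens it.
- lever_pad (a point): Middle of the top of the release lever's flat tail (30 x 22 mm, 6 mm thick), which sticks out beyond the handle's end, 66 mm above the counter at rest, at clamp x = -183; 58 mm from the lever's pivot at clamp x = -125, z = 60 mm. Press it down about 10 to 20 mm: its nose lifts the locked handle back over centre.
- lever (a joint): Release lever angle in rad: 0 at rest, grows as the tail is pressed down, 0.5 at its end stop; a spring returns it. The nose takes up slack first; the handle is freed at about 0.2 to 0.3.
- fitting: Loose brass plumbing fitting, 0.2 kg: upright round body 34 mm in diameter (collar 37 mm near the top), 42 mm high, with a side pipe 16 mm in diameter, axis 24 mm above the underside, reaching to 85 mm from the body's centre along +x. Origin: centre of the underside. It starts on the apron outside the rails, pipe pointing away from the jaws.
- plug (a joint): Steel plug, a disc 24 mm in diameter and 5 mm thick on top of the fitting: how far (m) it still stands out, 0 = fully home on the fitting's top; it starts 4 to 7 mm out and takes about 15 N to push in.
- tub: Bystander: lidded plastic tub 106 x 81 x 48 mm, origin under its centre.
- roll: Bystander: roll of sandpaper standing on end, 64 mm in diameter, 60 mm high, origin under its centre.
- coil: Bystander: flat coil of wire 70 mm in diameter, 30 mm high, origin under its centre.
There are look-alikes about, which are no part of the job. There is more than one size of the fitting; the job needs the largest.

How it is judged:
On the way, in this order (a step that is already met when the one before it is completed fails the run):
1. the fitting stands against the stop with the clamp still open (x of fitting in the frame of nest between -0.003 and 0.003 m and y of fitting in the frame of nest between -0.004 and 0.004 m and z of fitting in the frame of nest below 0.003 m and angle between fitting's own z axis and vertical below 0.08 rad and value of joint handle below 0.1 rad), for 0.2 s.
2. the clamp is locked on the fitting by itself (handle past dead centre, fingers off the clamp), the plug home (x of fitting in the frame of nest between -0.003 and 0.003 m and y of fitting in the frame of nest between -0.004 and 0.004 m and z of fitting in the frame of nest below 0.003 m and angle between fitting's own z axis and vertical below 0.08 rad and value of joint plug below 0.0012 m and value of joint handle above 0.52 rad and contact force between the fingers and clamp below 0.5 N), for 0.3 s.
3. the release lever is pressed down while the fitting stays put (x of fitting in the frame of nest between -0.003 and 0.003 m and y of fitting in the frame of nest between -0.004 and 0.004 m and z of fitting in the frame of nest below 0.003 m and angle between fitting's own z axis and vertical below 0.08 rad and value of joint lever above 0.1 rad), for 0.04 s.
At the end, for the whole second after the job is handed in: The fitting stands upright at rest against the stop (underside centre within 3 mm along and 4 mm across of the nest point), the plug is home within 1.2 mm, the handle is sprung open (below 0.15 rad) and the lever is back at rest (below 0.1 rad) (x of fitting in the frame of nest between -0.003 and 0.003 m and y of fitting in the frame of nest between -0.004 and 0.004 m and z of fitting in the frame of nest below 0.003 m and angle between fitting's own z axis and vertical below 0.08 rad and value of joint plug below 0.0012 m and value of joint handle below 0.15 rad and value of joint lever below 0.1 rad and linear speed of fitting below 0.02 m/s); the robot touches nothing.
It fails at once if the fingers force the clamp with more than 35 N (contact force between the fingers and clamp above 35 N).
It fails at once if the fitting is rammed into the stop with more than 30 N (contact force between fitting and stop above 30 N).
It fails at once if the fitting is knocked over (angle between fitting's own z axis and vertical above 0.6 rad).
It fails at once if the tub, the roll or the coil is pushed away by more than 15 mm (distance of any of tub, roll, coil from where it was at the start of the episode above 0.015 m).
It also fails if it takes over 58 s, if anything falls off the work surface, if the arm or the gripper's body presses on something with over 40 N, if the wrist force passes 120 N, or if a joint passes its speed limit or range.

### The arm

A 6-joint arm with a two-finger parallel gripper is mounted at the origin on the work surface. World frame = base frame: x ahead of the robot, y to its left, z up, the work surface at z = 0. Lengths are in m, angles in rad, forces in N, time in s.
With the tool pointing down it reaches from about 0.3 to 0.875 m from the base axis. Payload 6.4 kg.
Tool frame: the origin (TCP) lies midway between the tips of the shut fingers; the grasp point (between the pads) lies 19 mm behind it; z points along the fingers, y is the line along which they close (so a half turn about z gives the same grasp; the last joint's range is limited). The gripper opens to 85 mm and grips with 20 to 120 N. Pads are 22 mm wide; open, the fingers measure 114 mm over their backs; the gripper's body (76 mm by 85 mm) begins 54 mm behind the grasp point. The pads swing forward as they close: fully open they stand 13 mm farther back than shut.
Start: joints at [0.947, 0.181, 1.607, -0, 1.354, -0.206], TCP at [0.233, 0.526, 0.231] pointing down, gripper open.
Joint ranges: [-2.99, 2.99], [-0.89, 2.07], [0.3, 2.58], [-1.14, 4.28], [0, 2.63], [-3.12, 3.12]. Speed limits (rad/s): [2.57, 2.57, 3.01, 3.14, 3.14, 3.14].

### API

Orientations are given as a unit quaternion [w, x, y, z].
In Python, from bench import status, camera, ctrl gives the robot as it stands. The module is installed in compiled form; this text tells all that it offers.
- The arm moves only by the shell command python3 -m handwheel 'ROWS'. ROWS is JSON, a list that holds one entry, the list of rows, each a list of 7 numbers: the opening, from -1 (shut) to 1 (fully open), then the shift along the tool's x, y, z in cm, then the turn, a rotation vector about the tool's x, y, z in degrees. A call has 1 to 10 rows; each row is the pose to reach, as a shift and turn from the pose commanded when the call began, along the tool's axes at that moment; what a row does not reach only later rows make up. A row lasts 1/8 s, in which the tool goes at most 62.5 mm and 10.7 degrees, less where a joint would pass 70% of its speed; a pose out of reach is approached as far as the arm can. A call with a gripper value outside its range is refused whole. The fingers move at their own pace and stop on an object; the grip force is fixed at half the most. Time passes only in rows, so rows that repeat a pose let the fingers close. It gives the time, the measured TCP pose, the force, the opening and the grip force at its end, in the units of the state.
- status.get_obs(): the state, without advancing time (a new reading comes with each control period).
- camera(name): name is "scene" or "side" or "wrist"; returns a dict with "frame" (420x560x3 uint8, blue, green, red), "depth" (420x560 float32, m along the optical axis (not along the pixel's ray), 0 where there is no reading), "fx", "fy", "cx", "cy" (pixels), "dist" ([k1, k2, p1, p2, k3] as OpenCV has them; the pictures are not rectified), "extrinsics" (4x4, takes a point from camera to world coordinates); the wrist camera has in their place "hand_eye" (4x4, takes a point from camera to tool coordinates, whose origin is the TCP and whose axes are the flange's). Camera axes: x right, y down, z forward; pixel columns grow to the right and rows downward; lengths in m; the calibration is good to about 2 mm. A picture is of the moment at which its call begins: read the wrist's pose just before it.
- ctrl.hand_in(): hands the job in; it is judged then, once.
The state is a dict: "time_s": time; "q": joint angles; "dq": joint speeds; "joint_efforts": joint torques, N m; "eef_pos": TCP position; "eef_rot": TCP orientation; "wrist_force": force on the tool from outside, world axes, zero at the start; "torque": the same for the moment, N m; "opening": opening from 0.0 (shut) to 1.0 (fully open); "grasp_force": force on a finger pad.
Only numpy, scipy, OpenCV 4.12 (cv2) and the standard library are available. Lean on these libraries where they do the work, as an engineer would, in place of code of your own. Each camera call takes 0.05 s, during which the arm holds its last target. There are 200 camera calls.

## Working session

There is one attempt and no reset: what is moved stays moved. The work goes in short steps, Python scripts to look and compute and a shell command to move; the robot and the scene stay as the last step left them, time stands still between calls to the robot, and variables do not carry over. Pictures are saved under pics/ and viewed, at most 10 in all, crops included, and the job is handed in when it is done.

```bash
mkdir -p pics; cat > h.py <<'E'
import numpy as np, cv2
from bench import status, camera, ctrl
from scipy.spatial.transform import Rotation as R
def T(o):
    w,x,y,z=o["eef_rot"]; M=np.eye(4); M[:3,:3]=R.from_quat([x,y,z,w]).as_matrix(); M[:3,3]=o["eef_pos"]; return M
def cam(n):
    o=status.get_obs(); c=camera(n)
    c["E"]=T(o)@c["hand_eye"] if n=="wrist" else np.array(c["extrinsics"])
    c["K"]=np.array([[c["fx"],0,c["cx"]],[0,c["fy"],c["cy"]],[0,0,1.]])
    np.savez("pics/%s_%.2f.npz"%(n,o["time_s"]),**{k:c[k] for k in("frame","depth","E","K","dist")})
    return c
def ray(c,uv):
    p=cv2.undistortPoints(np.array(uv,float).reshape(-1,1,2),c["K"],np.array(c["dist"],float)).reshape(-1,2)
    d=np.c_[p,np.ones(len(p))]@c["E"][:3,:3].T
    return c["E"][:3,3],d
def onz(c,uv,z):
    o,d=ray(c,uv); return o+d*((z-o[2])/d[:,2])[:,None]
def dep(c,uv):
    o,d=ray(c,uv); uv=np.array(uv,int).reshape(-1,2); return o+d*c["depth"][uv[:,1],uv[:,0]][:,None]
def cloud(c):
    v,u=np.mgrid[0:420,0:560]; P=dep(c,np.c_[u.ravel(),v.ravel()]).reshape(420,560,3); P[c["depth"]==0]=np.nan; return P
def load(f):
    z=np.load(f); return {k:z[k] for k in z.files}
E
python3 - <<'E'
from h import *
o=status.get_obs(); print(o)
a=cam("scene");b=cam("side");print(a["E"][:3,3],b["E"][:3,3])
cv2.imwrite("pics/a.png",cv2.resize(a["frame"],(800,600)));cv2.imwrite("pics/b.png",cv2.resize(b["frame"],(800,600)))
E
ls pics
```

```text
{'time_s': 0.0, 'q': array([ 9.46705103e-01,  1.81558064e-01,  1.60802013e+00,  1.08189619e-05,
        1.35383451e+00, -2.06306629e-01]), 'dq': array([-8.38985515e-05,  1.00034714e-03, -1.76479838e-03,  8.85756249e-04,
        2.11038505e-04,  2.17025663e-04]), 'joint_efforts': array([-1.90418737e-04, -4.44864464e+01, -3.51335227e+01, -2.37594186e-04,
        8.90417869e-03, -3.25943927e-05]), 'eef_pos': array([0.23294248, 0.52507853, 0.23036875]), 'eef_rot': array([-3.71911235e-04,  2.07377463e-01,  9.78260579e-01, -8.30574845e-04]), 'wrist_force': array([0.82788953, 0.03504415, 0.20196212]), 'torque': array([0.03141171, 0.01231417, 0.01270851]), 'grasp_force': 0.0, 'opening': 1.000670677244555}
[ 0.9242484  -0.39473437  0.50439556] [0.30626078 0.48304828 0.71394615]
a.png
b.png
scene_0.00.npz
side_0.05.npz
```

View pics/a.png

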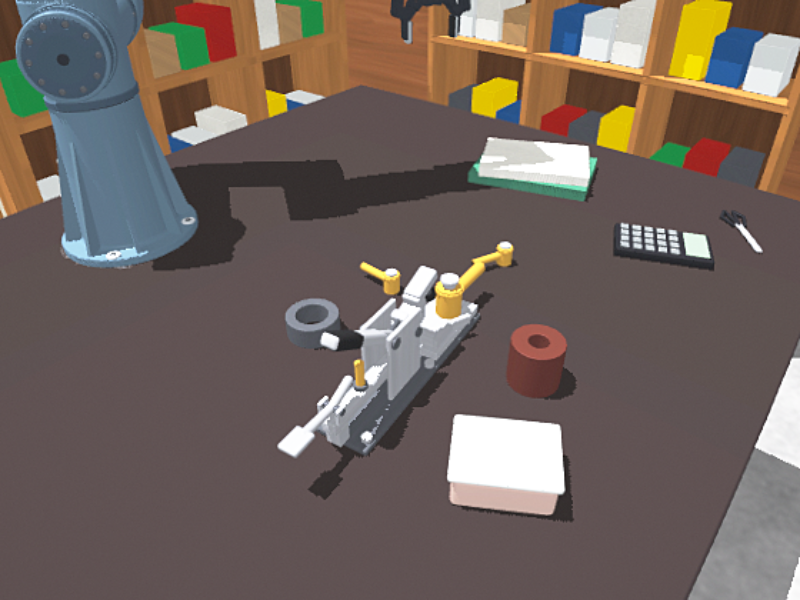

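View pics/b.png

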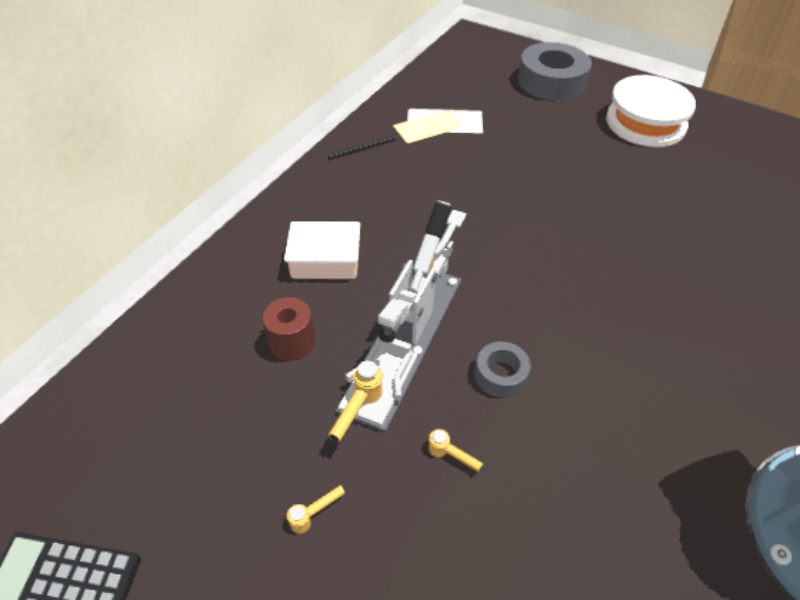

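```bash
python3 - <<'E'
from h import *
a=load("pics/scene_0.00.npz");b=load("pics/side_0.05.npz")
for n,c,pts in(("scene",a,[(450,282),(392,273),(505,247),(296,441),(425,275),(540,335),(312,310),(505,450)]),("side",b,[(367,370),(439,437),(297,514),(457,217),(395,315),(288,315),(502,355),(323,240)])):
    P=cloud(c)
    uv=np.array(pts)*.7
    print(n);print(np.round(dep(c,uv),4))
    # brass parts
    hsv=cv2.cvtColor(c["frame"],cv2.COLOR_BGR2HSV)
    m=cv2.inRange(hsv,(15,120,90),(35,255,255))
    k,l,s,ce=cv2.connectedComponentsWithStats(m)
    for i in range(1,k):
        if s[i,4]>60:
            p=P[l==i];p=p[~np.isnan(p).any(1)]
            if len(p) and np.hypot(*p[:,:2].mean(0))<1: print(s[i],np.round(np.median(p,0),3),np.round(np.percentile(p[:,2],[2,98]),3))
    near=lambda:(np.abs(P[...,0]-.5)<.4)
    for lo,hi in((.001,.012),(.016,.024),(.026,.036),(.036,.048),(.06,.075),(.09,.13)):
        m2=(P[...,2]>lo)&(P[...,2]<hi)&(hsv[...,1]<60)&(hsv[...,2]>90)
        m2=cv2.morphologyEx(m2.astype(np.uint8),cv2.MORPH_OPEN,np.ones((2,2)))
        k,l,s,ce=cv2.connectedComponentsWithStats(m2)
        for i in range(1,k):
            if s[i,4]>40:
                p=P[l==i]
                if np.linalg.norm(np.median(p,0)[:2]-dep(c,uv[:1])[0,:2])<.35:
                    r=cv2.minAreaRect(p[:,:2].astype(np.float32)*1000); print(lo,s[i],np.round(np.median(p,0),3),np.round(r[0]),np.round(r[1]),round(r[2],1))
ca=cv2.resize(a["frame"][140:360,180:380],(500,550),interpolation=2);cb=cv2.resize(b["frame"][130:390,180:350],(300,459),interpolation=2)
im=np.zeros((550,800,3),np.uint8);im[:,:500]=ca;im[:459,500:]=cb;cv2.imwrite("pics/c.png",im)
E
```

```text
scene
[[ 0.5714  0.1254  0.0725]
 [ 0.4621  0.1416  0.0319]
 [ 0.5473  0.3025  0.0305]
 [ 0.6049 -0.167   0.0632]
 [ 0.5734  0.0705  0.1127]
 [ 0.7034  0.12    0.0585]
 [ 0.4231  0.023   0.0185]
 [ 0.7573 -0.0417  0.0487]]
[99 32  9 22 65] [-0.6    0.421  0.094] [0.053 0.13 ]
[304 171  56  52 790] [0.565 0.146 0.043] [0.    0.063]
[252 183  28  23 251] [0.456 0.141 0.018] [0.    0.029]
[248 252   8  18 117] [ 0.592 -0.065  0.071] [0.016 0.081]
0.001 [202 235  20   9  70] [ 0.451 -0.024  0.006] [448. -23.] [40.  8.] 16.9
0.001 [254 309  10  10  51] [ 0.628 -0.094  0.006] [625. -93.] [10. 20.] 6.7
0.001 [317 350  71  12 226] [ 0.775 -0.072  0.006] [777. -69.] [96.  7.] 32.9
0.016 [324 211  11  10  86] [0.584 0.156 0.02 ] [585. 154.] [19. 62.] 29.8
0.016 [273 254  22  24  79] [ 0.601 -0.003  0.015] [599.   6.] [ 5. 73.] 10.1
0.016 [229 302  16   8  48] [ 0.604 -0.113  0.017] [ 602. -110.] [23. 12.] 57.2
0.016 [370 351  19   5  57] [ 0.808 -0.053  0.017] [809. -48.] [31. 10.] 57.7
0.026 [272 248  24  26 108] [ 0.601 -0.001  0.026] [597.  11.] [ 8. 85.] 12.1
0.036 [296 230  11   8  58] [0
[... 1186 characters left out ...]
] 35.0
0.016 [ 74 402  12  11  91] [0.666 0.467 0.019] [667. 467.] [15. 14.] 26.8
0.026 [203 185  48   5 145] [ 0.733 -0.012  0.028] [735. -12.] [99. 25.] 42.6
0.026 [204 355  10  10  83] [0.542 0.307 0.032] [542. 307.] [14. 14.] 35.9
0.036 [305 175  10  17  76] [ 0.587 -0.098  0.045] [ 591. -112.] [12. 73.] 6.0
0.036 [201 182  48   5 144] [ 0.735 -0.009  0.037] [747.  -6.] [116.  36.] 13.0
0.036 [274 239  15   8  77] [0.559 0.06  0.04 ] [557.  52.] [33. 22.] 66.1
0.06 [308 148  19  28 215] [ 0.598 -0.156  0.065] [ 605. -170.] [ 28. 150.] 20.7
0.06 [296 200  10  17  42] [ 0.563 -0.016  0.057] [569. -34.] [ 7. 96.] 17.7
0.06 [251 255  14  12  79] [0.561 0.134 0.074] [563. 133.] [22. 17.] 33.7
```

View pics/c.png

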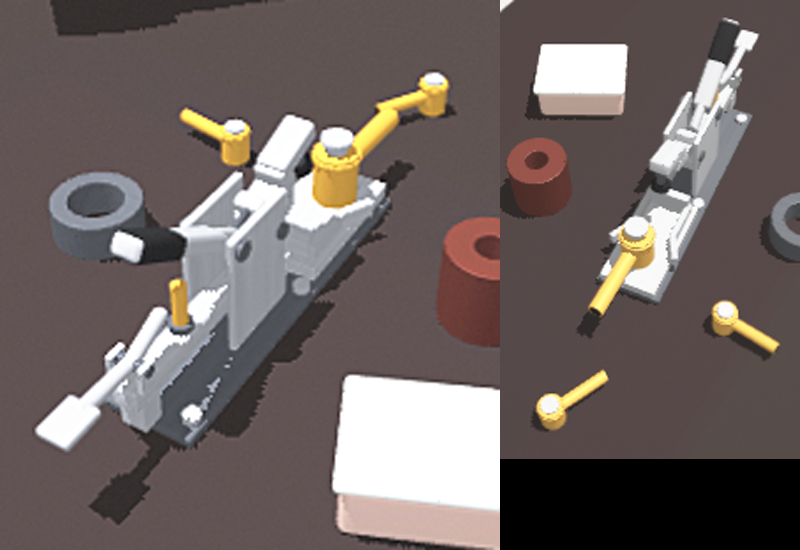

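The three brass candidates in the scene picture are at (450,295), (392,283) and (505,253). The first stands on the apron, and its top is about 64 mm above the counter. The other two stand on the counter and are only about 30 mm high. The crop confirms that the apron one is the largest, so that is the fitting to use. The clamp's axis points about 98° in the world frame. I'll move above the pipe.

```bash
python3 -m handwheel '[[[1,-10,-4,1,0,0,15],[1,-20,-8,2,0,0,30],[1,-30,-12,3,0,0,45],[1,-43.5,-17.3,3,0,0,58],[1,-43.5,-17.3,3,0,0,58],[1,-43.5,-17.3,3,0,0,58],[1,-43.5,-17.3,3,0,0,58],[1,-43.5,-17.3,3,0,0,58],[1,-43.5,-17.3,3,0,0,58],[1,-43.5,-17.3,3,0,0,58]]]'
python3 - <<'E'
from h import *
c=cam("wrist"); print(status.get_obs()["time_s"],c["E"])
cv2.imwrite("pics/d.png",cv2.resize(c["frame"],(800,600)))
E
ls pics
```

```text
time_s: 1.35
eef_pos: [0.5599, 0.1914, 0.2008]
eef_rot: [-0.001, 0.656, 0.755, -0.0]
wrist_force: [-0.4, 0.2, -0.4]
opening: 1.002
grasp_force: 0.0
1.4 [[ 0.99004859  0.13590059  0.03653529  0.55079292]
 [ 0.14071421 -0.95266603 -0.26949388  0.2594404 ]
 [-0.00181845  0.27195307 -0.9623088   0.3434904 ]
 [ 0.          0.          0.          1.        ]]
a.png
b.png
c.png
d.png
scene_0.00.npz
side_0.05.npz
wrist_1.35.npz
```

View pics/d.png

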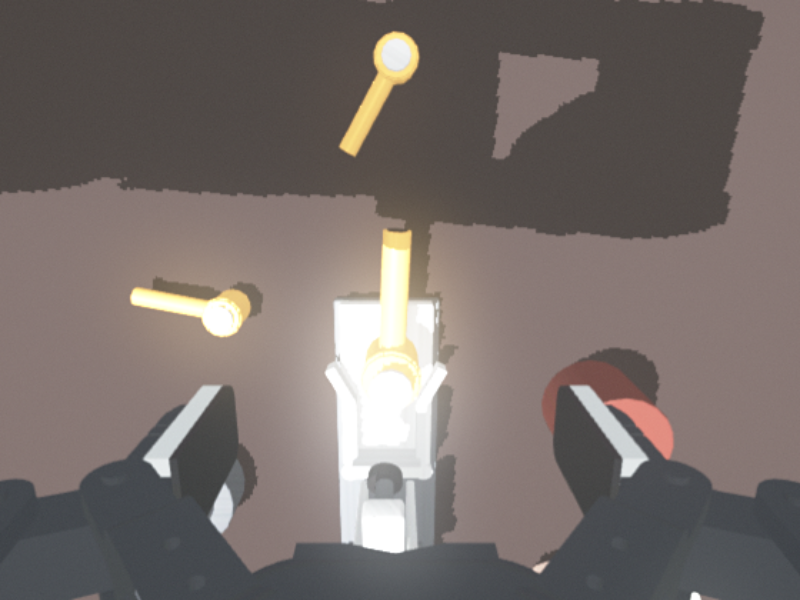

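Wrist picture: the pipe runs from (397,232) to (390,350), almost straight along the clamp. The apron spans columns 336–438 with its end edge at row 299, and the flared rails are at (340,385) and (432,385). Next I'll measure these with rays onto their known heights.

```bash
python3 - <<'E'
from h import *
c=load("pics/wrist_1.35.npz")
hsv=cv2.cvtColor(c["frame"],cv2.COLOR_BGR2HSV)
m=cv2.inRange(hsv,(15,60,120),(35,255,255))
ce=[]
for v in range(170,236,6):
    u=np.where(m[v,240:320])[0]+240
    if len(u): ce.append((u.min(),u.max()+1,v,))
ce=np.array(ce,float)
L=onz(c,ce[:,[0,2]],.044);Rr=onz(c,ce[:,[1,2]],.044)
mid=(L+Rr)/2; print("width",np.linalg.norm(L-Rr,axis=1).round(4)); 
d=np.polyfit(mid[:,1],mid[:,0],1); print("pipe mid",mid[[0,-1]].round(4),"yaw",np.degrees(np.arctan2(1,d[0])))
vend=np.where(m[:,277])[0]; vend=vend[vend>150].min(); print("pipe end",onz(c,[(277,vend)],.050))
# apron edges
g=(c["frame"].min(2)>150)&(hsv[...,1]<60)
e=[]
for v in range(213,250,4):
    u=np.where(g[v,220:320])[0]+220
    e.append((u.min(),u.max()+1,v))
e=np.array(e,float);print(e.astype(int).tolist())
L=onz(c,e[:,[0,2]],.02);Rr=onz(c,e[:,[1,2]],.02);print("apron w",np.linalg.norm(L-Rr,axis=1).round(4)); print(((L+Rr)/2).round(4)[[0,4,-1]])
col=np.where(g[180:260,250])[0]+180; print("end row",col.min(),onz(c,[(250,col.min()),(297,col.min())],.02).round(4))
P=cloud(c)
for v in range(225,345,5): print(v,P[v,246].round(3),P[v,274].round(3),P[v,295].round(3))
E
```

```text
width [0.0275 0.026  0.0269 0.027  0.0279 0.0272 0.0357 0.0017 0.0017 0.0017
 0.0008]
pipe mid [[0.5634 0.2095 0.044 ]
 [0.5704 0.1589 0.044 ]] yaw 99.16173550271627
pipe end [[0.55675942 0.21602847 0.05      ]]
[[231, 308, 213], [227, 307, 217], [222, 308, 221], [220, 307, 225], [221, 307, 229], [220, 307, 233], [220, 307, 237], [220, 310, 241], [220, 307, 245], [220, 307, 249]]
apron w [0.0694 0.0723 0.0779 0.0791 0.0784 0.0796 0.0798 0.0828 0.0803 0.0806]
[[0.5572 0.165  0.02  ]
 [0.5543 0.1493 0.02  ]
 [0.5564 0.1298 0.02  ]]
end row 198 [[0.5381 0.1764 0.02  ]
 [0.5795 0.1823 0.02  ]]
225 [0.538 0.151 0.02 ] [0.562 0.165 0.052] [0.582 0.157 0.019]
230 [0.538 0.146 0.02 ] [0.562 0.16  0.052] [0.582 0.153 0.021]
235 [0.539 0.142 0.022] [0.563 0.156 0.052] [0.583 0.147 0.018]
240 [0.539 0.136 0.02 ] [0.563 0.152 0.051] [0.584 0.143 0.02 ]
245 [0.54  0.131 0.02 ] [0.564 0.15  0.059] [0.585 0.138 0.02 ]
250 [0.54  0.127 0.02 ] [0.564 0.147 0.062] [0.585 0.133 0.02 ]
255 [0.541 0.122 0.02 ] [0.565 0.143 0.063] [0.586 0.128 0.02 ]
260 [0.542 0.116 0.019] [0.565 0.143 0.074] [0.587 0.12
[... 332 characters left out ...]
 [0.546 0.092 0.032] [0.572 0.09  0.02 ] [0.59  0.099 0.033]
295 [0.546 0.086 0.031] [0.573 0.084 0.02 ] [0.591 0.093 0.032]
300 [0.547 0.082 0.032] [0.573 0.079 0.019] [0.592 0.089 0.032]
305 [0.547 0.077 0.032] [0.574 0.074 0.02 ] [0.593 0.083 0.031]
310 [0.548 0.072 0.032] [0.575 0.069 0.021] [0.594 0.078 0.031]
315 [0.549 0.067 0.033] [0.575 0.065 0.023] [0.594 0.073 0.032]
320 [0.549 0.06  0.031] [0.576 0.064 0.031] [0.595 0.068 0.032]
325 [0.55  0.061 0.04 ] [0.572 0.091 0.081] [0.599 0.05  0.013]
330 [0.551 0.056 0.041] [0.573 0.088 0.084] [0.6   0.045 0.013]
335 [0.551 0.029 0.008] [0.573 0.084 0.084] [0.601 0.037 0.01 ]
340 [0.552 0.022 0.007] [0.574 0.082 0.087] [0.602 0.029 0.007]
```

```bash
python3 - <<'E'
from h import *
c=load("pics/wrist_1.35.npz");P=cloud(c).reshape(-1,3);P=P[~np.isnan(P).any(1)]
box=lambda a:(a[:,0]>.5)&(a[:,0]<.63)&(a[:,1]>.04)&(a[:,1]<.23)
P=P[box(P)]
ap=P[(P[:,2]>.017)&(P[:,2]<.023)]
def side(pts,ys,w):
    o=[]
    for y in ys:
        q=pts[np.abs(pts[:,1]-y)<.003]
        if len(q)>5:o.append((y,np.percentile(q[:,0],1),np.percentile(q[:,0],99)))
    return np.array(o)
s=side(ap,np.arange(.125,.172,.006),0);print("apron",s.round(4).tolist())
mid=s[:,1:].mean(1);print(np.polyfit(s[:,0],mid,1))
pp=P[(P[:,2]>.040)&(P[:,1]>.158)];s2=side(pp,np.arange(.165,.215,.006),0);print("pipe",s2.round(4).tolist(),pp[:,1].max());print(np.polyfit(s2[:,0],s2[:,1:].mean(1),1))
pl=P[(P[:,2]>.070)&(P[:,2]<.078)&(P[:,1]>.115)];r=cv2.minEnclosingCircle((pl[:,:2]*1000).astype(np.float32));print("plug",r,np.median(pl,0))
ra=P[(P[:,2]>.029)&(P[:,2]<.0345)&(P[:,1]<.1)&(P[:,1]>.07)];s3=side(ra,np.arange(.073,.1,.006),0);print("rails",s3.round(4).tolist());
for y in s3[:,0]:
    q=ra[np.abs(ra[:,1]-y)<.003][:,0];m=.57;print(y,q[q<m].max().round(4),q[q>m].min().round(4))
E
```

```text
apron [[0.125, 0.5304, 0.5931], [0.131, 0.5323, 0.5991], [0.137, 0.5318, 0.5916], [0.143, 0.5311, 0.5903], [0.149, 0.5303, 0.5894], [0.155, 0.5288, 0.5885], [0.161, 0.5288, 0.5874], [0.167, 0.5486, 0.5868]]
[-0.01210617  0.56352491]
pipe [[0.165, 0.5546, 0.5702], [0.171, 0.5082, 0.5693], [0.177, 0.5003, 0.5676], [0.183, 0.5001, 0.5664], [0.189, 0.5001, 0.6138], [0.195, 0.5044, 0.6249], [0.201, 0.5189, 0.6252], [0.207, 0.5284, 0.6223], [0.213, 0.5565, 0.6257]] 0.21730708405362495
[0.92361563 0.38416067]
plug ((565.4462280273438, 131.90895080566406), 12.021746635437012) [0.56531226 0.13277411 0.07355609]
rails [[0.073, 0.5448, 0.5962], [0.079, 0.5441, 0.5956], [0.085, 0.5434, 0.5945], [0.091, 0.5426, 0.5935], [0.097, 0.541, 0.5926]]
0.073 0.551 0.5901
0.079 0.5501 0.5891
0.085 0.5495 0.5881
0.09100000000000001 0.5485 0.5872
0.09700000000000002 0.5471 0.5864
```

```bash
python3 -m handwheel '[[[1,0.5,-0.4,5,0,0,-1],[1,0.5,-0.4,10,0,0,-1],[1,0.5,-0.4,14,0,0,-1],[1,0.5,-0.4,17.1,0,0,-1],[1,0.5,-0.4,17.1,0,0,-1],[1,0.5,-0.4,17.1,0,0,-1]]]'
python3 -m handwheel '[[[-1,0,0,0,0,0,0],[-1,0,0,0,0,0,0],[-1,0,0,0,0,0,0],[-1,0,0,0,0,0,0],[-1,0,0,0,0,0,0],[-1,0,0,0,0,0,0],[-1,0,0,0,0,0,0],[-1,0,0,0,0,0,0]]]'
python3 - <<'E'
from h import *
c=cam("wrist");P=cloud(c)
cv2.imwrite("pics/e.png",c["frame"])
E
```

```text
time_s: 2.15
eef_pos: [0.5566, 0.1962, 0.0317]
eef_rot: [0.001, 0.649, 0.761, 0.001]
wrist_force: [0.2, -0.0, 1.3]
opening: 0.998
grasp_force: 0.0
time_s: 3.15
eef_pos: [0.5561, 0.1954, 0.0304]
eef_rot: [0.0, 0.649, 0.761, 0.0]
wrist_force: [-0.7, 1.7, 2.9]
opening: 0.16
grasp_force: 58.4
```

View pics/e.png

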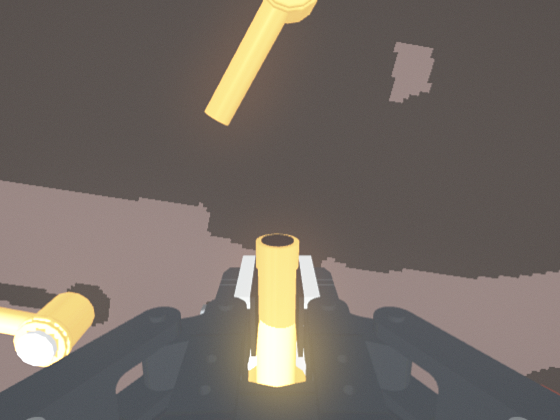

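The grip on the pipe is sound: the pipe sits centred between the pads at (278,300). I'll centre the fitting on the rails, then slide it in.

```bash
python3 -m handwheel '[[[-1,0,-0.25,0,0,0,0],[-1,-0.3,-0.48,0,0,0,0],[-1,-1.0,-0.48,0,0,0,0],[-1,-1.8,-0.48,0,0,0,0],[-1,-2.6,-0.48,0,0,0,0],[-1,-3.4,-0.48,0,0,0,0],[-1,-4.0,-0.48,0,0,0,0],[-1,-4.0,-0.48,0,0,0,0]]]'
python3 - <<'E'
from h import *
for n in("side","scene"):
    c=cam(n);P=cloud(c).reshape(-1,3)
    pl=P[(P[:,2]>.069)&(P[:,2]<.078)&(P[:,1]>.06)&(P[:,1]<.14)&(abs(P[:,0]-.567)<.04)];print(len(pl),np.median(pl,0),pl.min(0),pl.max(0))
    cv2.imwrite("pics/f_%s.png"%n,c["frame"])
c=load("pics/wrist_1.35.npz");P=cloud(c)
for u in(258,266,282,288):print(u,[P[v,u].round(4).tolist() for v in range(312,334,3)])
E
```

```text
time_s: 4.2
eef_pos: [0.5577, 0.1539, 0.0302]
eef_rot: [0.0, 0.649, 0.761, -0.0]
wrist_force: [1.3, 0.1, 2.2]
opening: 0.163
grasp_force: 58.7
1 [0.55997832 0.07720348 0.07598639] [0.55997832 0.07720348 0.07598639] [0.55997832 0.07720348 0.07598639]
48 [0.57588642 0.09371533 0.07402862] [0.52877729 0.07402709 0.0690025 ] [0.57989242 0.13965294 0.07771111]
258 [[0.5597, 0.0641, 0.0203], [0.56, 0.0628, 0.0234], [0.5603, 0.0629, 0.0288], [0.5605, 0.0631, 0.0341], [0.5608, 0.0625, 0.0381], [0.5611, 0.0617, 0.0416], [0.5601, 0.0842, 0.0802], [0.5603, 0.0839, 0.0838]]
266 [[0.5674, 0.0648, 0.0195], [0.5676, 0.0643, 0.024], [0.5678, 0.0646, 0.0298], [0.5681, 0.0625, 0.0316], [0.5658, 0.0899, 0.0791], [0.566, 0.0893, 0.0824], [0.5662, 0.0886, 0.0855], [0.5666, 0.0853, 0.0845]]
282 [[0.5828, 0.0675, 0.0204], [0.583, 0.0657, 0.0227], [0.5828, 0.0665, 0.0294], [0.5828, 0.0661, 0.0339], [0.5829, 0.0657, 0.0381], [0.5829, 0.0649, 0.0418], [0.5834, 0.0617, 0.0416], [0.5838, 0.059, 0.0424]]
288 [[0.5886, 0.0683, 0.0204], [0.5888, 0.0666, 0.0229], [0.5886, 0.0665, 0.0281], [0.5885, 0.0667, 0.0335], [0.5883, 0.0666, 0.0383], [0.5884, 0.0655, 0.0416], [0.5888, 0.0627, 0.0421], [0.5893, 0.0596, 0.0421]]
```

```bash
python3 -m handwheel '[[[-1,-0.2,0,0,0,0,0],[-1,-0.4,0,0,0,0,0],[-1,-0.6,0,0,0,0,0],[-1,-0.7,0,0,0,0,0],[-1,-0.7,0,0,0,0,0]]]'; python3 -m handwheel '[[[-1,-0.05,0,0,0,0,0],[-1,-0.1,0,0,0,0,0],[-1,-0.1,0,0,0,0,0]]]'
```

```text
time_s: 4.92
eef_pos: [0.5586, 0.1487, 0.0304]
eef_rot: [-0.0, 0.649, 0.761, 0.0]
wrist_force: [-1.3, 4.5, 3.3]
opening: 0.165
grasp_force: 58.8
time_s: 5.3
eef_pos: [0.5587, 0.1478, 0.0303]
eef_rot: [-0.0, 0.649, 0.761, 0.0]
wrist_force: [-0.1, 5.7, 4.2]
opening: 0.162
grasp_force: 58.8
```

```bash
python3 - <<'E'
from h import *
im=np.zeros((560,800,3),np.uint8)
for i,n in enumerate(("side","scene")):
    c=cam(n);P=cloud(c);hsv=cv2.cvtColor(c["frame"],cv2.COLOR_BGR2HSV)
    m=cv2.inRange(hsv,(15,100,90),(35,255,255))>0
    q=P[m&(abs(P[...,0]-.567)<.04)&(P[...,1]>.04)&(P[...,1]<.2)&(P[...,2]>.022)]
    print(n,len(q),np.percentile(q,[1,50,99],axis=0).round(4).tolist())
    for lo,hi in((.024,.034),(.046,.058),(.058,.066)):
        s=q[(q[:,2]>lo)&(q[:,2]<hi)];
        if len(s)>3:
            # clamp-frame coords about the nest estimate
            d=s[:,:2]-np.array([.5693,.081]);x=d@[-.158,.987];y=d@[-.987,-.158];k=x<.03
            # fit circle radius 17 / 18.5
            if k.sum()>5:
                from scipy.optimize import least_squares
                r=.0185 if lo>.05 else .017
                f=least_squares(lambda p:np.hypot(x[k]-p[0],y[k]-p[1])-r,[0,0],loss="soft_l1",f_scale=.001);print(lo,k.sum(),f.x.round(4),f.cost)
    v=np.argwhere(m&(P[...,1]>.04)&(P[...,1]<.2)&(abs(P[...,0]-.567)<.04)).mean(0).astype(int)
    im[:,i*400:i*400+400]=cv2.resize(c["frame"][v[0]-56:v[0]+56,v[1]-40:v[1]+40],(400,560),interpolation=2)
cv2.imwrite("pics/g.png",im)
E
```

```text
side 146 [[0.5477, 0.0725, 0.0242], [0.5574, 0.1535, 0.0509], [0.5663, 0.1681, 0.0794]]
0.024 17 [ 0.0019 -0.0003] 2.470216426668575e-06
0.058 17 [0.0088 0.0003] 1.0679623729804183e-05
scene 353 [[0.5537, 0.0672, 0.0304], [0.5777, 0.0825, 0.0511], [0.5902, 0.1603, 0.0985]]
0.024 12 [0.0028 0.0005] 4.941049389638632e-07
0.046 77 [ 0.0038 -0.0004] 4.3605388451300565e-05
0.058 86 [0.0043 0.004 ] 0.00013783466417105117
```

View pics/g.png

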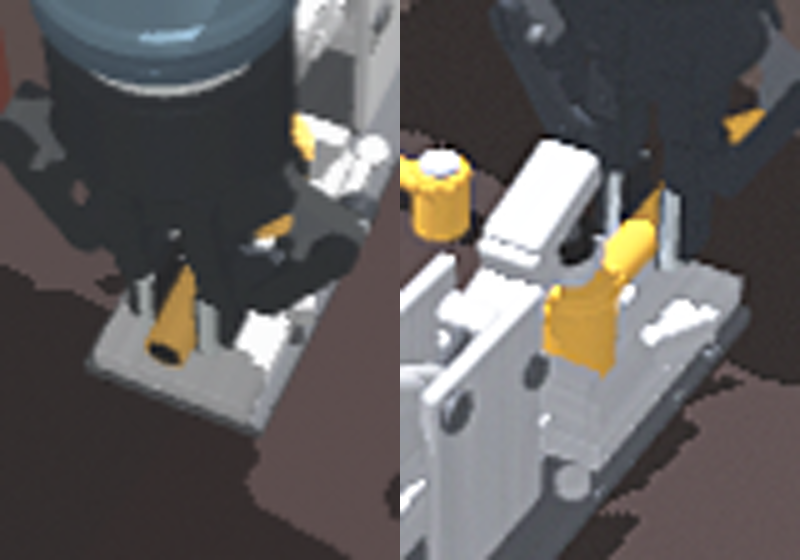

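The left crop (side camera) shows the pipe mouth at (168,350) in the fingers, with the fitting between the rails. The right crop (scene camera) shows the body at (580,320), nearly at the stop. The fits put about 2–4 mm still to go, so I'll creep in.

```bash
python3 -m handwheel '[[[-1,-0.05,0,0,0,0,0],[-1,-0.1,0,0,0,0,0],[-1,-0.1,0,0,0,0,0]]]';python3 -m handwheel '[[[-1,-0.05,0,0,0,0,0],[-1,-0.05,0,0,0,0,0]]]'
```

```text
time_s: 5.78
eef_pos: [0.5589, 0.1469, 0.0304]
eef_rot: [-0.0, 0.649, 0.761, 0.0]
wrist_force: [0.1, 7.0, 5.2]
opening: 0.159
grasp_force: 58.8
time_s: 6.02
eef_pos: [0.5589, 0.1464, 0.0304]
eef_rot: [-0.0, 0.649, 0.761, 0.0]
wrist_force: [-1.7, 5.7, 4.9]
opening: 0.161
grasp_force: 58.8
```

```bash
python3 -m handwheel '[[[-1,-0.05,0,0,0,0,0],[-1,-0.05,0,0,0,0,0]]]';python3 -m handwheel '[[[-1,-0.05,0,0,0,0,0],[-1,-0.05,0,0,0,0,0]]]'
```

```text
time_s: 6.28
eef_pos: [0.559, 0.1459, 0.0304]
eef_rot: [-0.0, 0.649, 0.761, 0.0]
wrist_force: [-0.5, 6.1, 6.0]
opening: 0.165
grasp_force: 58.8
time_s: 6.52
eef_pos: [0.5591, 0.1454, 0.0304]
eef_rot: [-0.0, 0.649, 0.761, 0.0]
wrist_force: [-1.3, 5.2, 4.3]
opening: 0.167
grasp_force: 58.8
```

```bash
python3 -m handwheel '[[[-1,-0.05,0,0,0,0,0],[-1,-0.05,0,0,0,0,0]]]';python3 - <<'E'
from h import *
from scipy.optimize import least_squares
for i,n in enumerate(("side","scene")):
    c=cam(n);P=cloud(c);hsv=cv2.cvtColor(c["frame"],cv2.COLOR_BGR2HSV)
    m=cv2.inRange(hsv,(15,100,90),(35,255,255))>0
    q=P[m&(abs(P[...,0]-.567)<.04)&(P[...,1]>.04)&(P[...,1]<.2)&(P[...,2]>.022)]
    for lo,hi in((.024,.034),(.046,.058),(.058,.066)):
        s=q[(q[:,2]>lo)&(q[:,2]<hi)]
        d=s[:,:2]-np.array([.5693,.081]);x=d@[-.158,.987];y=d@[-.987,-.158];k=x<.03
        if k.sum()>5:
            r=.0185 if lo>.05 else .017
            f=least_squares(lambda p:np.hypot(x[k]-p[0],y[k]-p[1])-r,[0,0],loss="soft_l1",f_scale=.001);print(n,lo,k.sum(),f.x.round(4))
E
```

```text
time_s: 6.78
eef_pos: [0.5592, 0.1449, 0.0304]
eef_rot: [-0.0, 0.649, 0.761, 0.0]
wrist_force: [-1.3, 6.3, 3.9]
opening: 0.163
grasp_force: 58.8
side 0.024 18 [-0.0017  0.0008]
side 0.058 14 [ 0.0044 -0.0005]
scene 0.024 8 [0.0004 0.0007]
scene 0.046 74 [ 0.0012 -0.0004]
scene 0.058 89 [0.0012 0.0042]
```

```bash
python3 -m handwheel '[[[-1,-0.05,0,0,0,0,0],[-1,-0.05,0,0,0,0,0]]]'
```

```text
time_s: 7.12
eef_pos: [0.5592, 0.1446, 0.0304]
eef_rot: [-0.0, 0.649, 0.761, 0.0]
wrist_force: [-1.8, 7.0, 4.6]
opening: 0.159
grasp_force: 58.8
```

```bash
python3 -m handwheel '[[[-1,-0.05,0,0,0,0,0],[-1,-0.05,0,0,0,0,0]]]'
```

```text
time_s: 7.38
eef_pos: [0.5592, 0.1446, 0.0304]
eef_rot: [-0.001, 0.649, 0.761, 0.001]
wrist_force: [-0.8, 8.3, 5.3]
opening: 0.163
grasp_force: 58.8
```

TCP has stalled at y = 0.1446 while the force rose to 8 N, so the fitting is touching the stop lightly. I'll release it and lift.

```bash
python3 -m handwheel '[[[0,0,0,0,0,0,0],[0,0,0,0,0,0,0],[0.5,0,0,0,0,0,0],[0.5,0,0,0,0,0,0],[0.5,0,0,-4,0,0,0],[0.5,0,0,-10,0,0,0],[0.5,0,0,-15,0,0,0],[0.5,4,0,-18,0,0,0],[0.5,4,0,-18,0,0,0],[0.5,4,0,-18,0,0,0]]]'
python3 - <<'E'
from h import *
c=cam("wrist");P=cloud(c).reshape(-1,3);P=P[~np.isnan(P).any(1)]
print(c["E"][:3,3])
np.save("pics/P.npy",P)
pp=P[(P[:,2]>.046)&(P[:,2]<.055)&(P[:,1]>.105)&(P[:,1]<.19)&(abs(P[:,0]-.56)<.02)];print(pp[:,1].max(),pp[pp[:,2]>.050].mean(0));
for y in(.115,.13,.145,.16):
    q=pp[abs(pp[:,1]-y)<.004]; print(y,(q[:,0].min()+q[:,0].max())/2,np.ptp(q[:,0]))
cv2.imwrite("pics/h.png",c["frame"])
E
```

```text
time_s: 8.62
eef_pos: [0.5527, 0.1824, 0.2095]
eef_rot: [-0.0, 0.649, 0.761, -0.001]
wrist_force: [-0.4, 0.1, -0.4]
opening: 0.748
grasp_force: 0.0
[0.54229778 0.25044036 0.35210584]
0.16657503018504505 [0.56067678 0.13628411 0.05129631]
0.115 0.5639745860507113 0.015441026129253022
0.13 0.5615362187401022 0.015285332545422303
0.145 0.5595165451223417 0.015980793400364846
0.16 0.5572262267252804 0.015787358732108903
```

View pics/h.png

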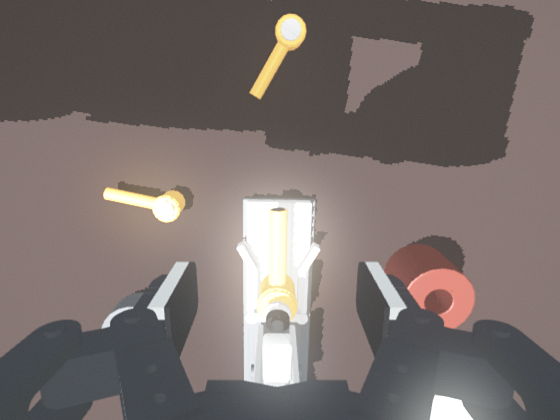

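```bash
python3 - <<'E'
from h import *
P=np.load("pics/P.npy")
d=P[:,:2]-np.array([.5693,.081]);x=d@[-.158,.987];y=d@[-.987,-.158];z=P[:,2]
k=abs(y)<.08
for n,lo,hi in(("plate",.004,.012),("apron",.018,.0225),("rail",.030,.034),("stop",.040,.0435)):
    m=k&(z>lo)&(z<hi)&(x>-.06)&(x<.13)&(abs(y)<.037); print(n,m.sum(),np.percentile(x[m],[0.5,2,50,98,99.5]).round(4),np.percentile(y[m],[1,50,99]).round(4))
m=(z>.030)&(z<.034)&(abs(y)<.036)
for a in np.arange(-.02,.06,.006):
    q=y[m&(abs(x-a)<.003)]; print(a.round(3),q[q>0].min().round(4) if (q>0).any() else "",q[q<0].max().round(4) if (q<0).any() else "")
m=(z>.070)&(z<.078)&(abs(y)<.02)&(abs(x)<.03);print("plug",m.sum(),x[m].min() if m.any() else 0,x[m].max() if m.any() else 0)
m=(z>.058)&(z<.066)&(abs(y)<.025)&(abs(x)<.03);print("collar",m.sum(),x[m].max(),y[m].min(),y[m].max())
E
```

```text
plate 1359 [-0.0597 -0.0589 -0.005   0.0853  0.0855] [-0.0357  0.0114  0.0354]
apron 3559 [-0.0489 -0.0223  0.0496  0.0844  0.0849] [-0.0304 -0.0046  0.0293]
rail 917 [-0.0495 -0.0486  0.0153  0.0453  0.0464] [-0.0358 -0.0123  0.0348]
stop 215 [-0.0501 -0.0496 -0.0203  0.0856  0.0857] [-0.0217  0.0017  0.0224]
-0.02 0.0229 -0.0192
-0.014 0.02 -0.0201
-0.008 0.0199 -0.02
-0.002 0.0198 -0.02
0.004 0.016 -0.0152
0.01 0.0102 -0.0104
0.016 0.0084 -0.0085
0.022 0.0195 -0.0205
0.028 0.0203 -0.0215
0.034 0.0231 -0.0251
0.04 0.0267 -0.0285
0.046 0.0294 -0.0322
0.052  
0.058  
plug 219 -0.0038051578260895206 0.012420055919619396
collar 618 0.018839654519641206 -0.017711297327796083 0.017547083267055643
```

The fitting stands on the nest: the collar and plug edges put its centre at about +0.3 mm in x and 0 in y, and the apron end and rails match the given sizes. Next I'll shut the fingers, move above the handle and look.

```bash
python3 -m handwheel '[[[-1,-5,0,0,0,0,0],[-1,-10,0,0,0,0,0],[-1,-15,0,0,0,0,0],[-1,-20,0,0,0,0,0],[-1,-25,0,0,0,0,0],[-1,-27.5,-0.1,0,0,0,0],[-1,-27.5,-0.1,0,0,0,0],[-1,-27.5,-0.1,0,0,0,0]]]'
python3 - <<'E'
from h import *
c=cam("wrist");Q=cloud(c);P=Q.reshape(-1,3);
cv2.imwrite("pics/i.png",c["frame"])
s=cam("side");S=cloud(s).reshape(-1,3);c2=cam("scene");S2=cloud(c2).reshape(-1,3)
for n,P in(("w",P),("side",S),("scene",S2)):
    P=P[~np.isnan(P).any(1)]
    d=P[:,:2]-np.array([.5693,.081]);x=d@[-.158,.987]+.07;y=d@[-.987,-.158];z=P[:,2]
    for nm,a,b,lo,hi in(("lever",-.2,-.17,.055,.075),("handle",-.13,-.09,.11,.165),("handle end",-.13,-.112,.11,.165)):
        m=(x>a)&(x<b)&(z>lo)&(z<hi)&(abs(y)<.03)
        if m.sum()>5: print(n,nm,m.sum(),"x",np.percentile(x[m],[2,50,98]).round(4),"y",np.percentile(y[m],[2,50,98]).round(4),"z",np.percentile(z[m],[2,50,98]).round(4))
E
```

```text
time_s: 9.68
eef_pos: [0.5947, -0.0888, 0.209]
eef_rot: [-0.001, 0.649, 0.761, -0.0]
wrist_force: [0.0, -0.1, -0.3]
opening: -0.001
grasp_force: 0.0
w handle 1904 x [-0.1181 -0.1035 -0.0905] y [-0.0076  0.0032  0.0141] z [0.131  0.1409 0.1469]
w handle end 341 x [-0.1195 -0.1148 -0.1121] y [-0.0069  0.0031  0.0133] z [0.141  0.1458 0.1475]
side lever 84 x [-0.1946 -0.1823 -0.1706] y [-0.0045  0.006   0.0161] z [0.0639 0.0668 0.0691]
side handle 195 x [-0.1171 -0.1025 -0.0903] y [-0.0065  0.0056  0.0152] z [0.1274 0.1399 0.1478]
side handle end 29 x [-0.1194 -0.114  -0.1122] y [-0.0046  0.0063  0.0152] z [0.1413 0.1464 0.1481]
scene lever 272 x [-0.1955 -0.1837 -0.1708] y [-0.0067  0.0028  0.0144] z [0.0621 0.0653 0.067 ]
scene handle 322 x [-0.122  -0.1127 -0.0915] y [-0.0092 -0.0039  0.0109] z [0.1208 0.1399 0.1472]
scene handle end 168 x [-0.1225 -0.1181 -0.1124] y [-0.0086 -0.0006  0.011 ] z [0.1326 0.1419 0.1475]
```

View pics/i.png

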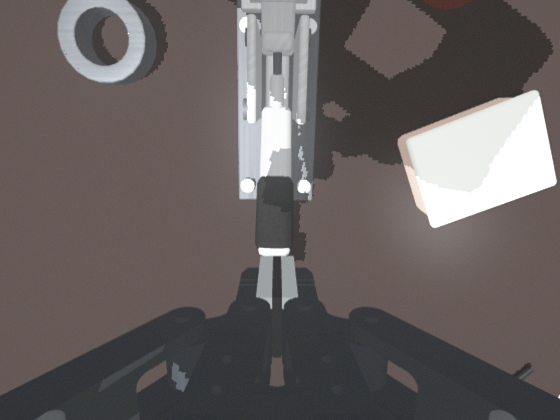

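Handle grip centre is at image (275,215). Its measured height is 141 mm at clamp x −103.5 against an expected 140 mm, and it lies about 1.5 mm to the side of the tool. I'll correct that, come down and press along the arc.

```bash
python3 -m handwheel '[[[-1,-0.2,-0.15,3,0,0,0],[-1,-0.2,-0.15,5.4,0,0,0],[-1,-0.2,-0.15,6.0,0,0,0],[-1,-0.2,-0.15,6.0,0,0,0]]]'; python3 -m handwheel '[[[-1,-0.1,0,0.4,0,0,0],[-1,-0.2,0,0.8,0,0,0],[-1,-0.4,0,1.2,0,0,0],[-1,-0.6,0,1.6,0,0,0],[-1,-0.8,0,2.0,0,0,0],[-1,-0.8,0,2.0,0,0,0]]]'
```

```text
time_s: 10.32
eef_pos: [0.5944, -0.0907, 0.1505]
eef_rot: [-0.0, 0.649, 0.761, -0.0]
wrist_force: [0.4, -1.1, -0.0]
opening: -0.001
grasp_force: 0.0
time_s: 11.08
eef_pos: [0.5968, -0.1005, 0.1322]
eef_rot: [0.002, 0.649, 0.761, 0.0]
wrist_force: [-1.7, -2.2, 7.9]
opening: 0.003
grasp_force: 3.2
```

```bash
python3 -m handwheel '[[[-1,-0.15,0,0.35,0,0,0],[-1,-0.3,0,0.7,0,0,0],[-1,-0.4,0,1.05,0,0,0],[-1,-0.5,0,1.4,0,0,0],[-1,-0.6,0,1.8,0,0,0],[-1,-0.65,0,2.1,0,0,0],[-1,-0.7,0,2.4,0,0,0],[-1,-0.7,0,2.4,0,0,0]]]'
```

```text
time_s: 12.08
eef_pos: [0.5982, -0.1079, 0.1081]
eef_rot: [0.002, 0.649, 0.761, 0.0]
wrist_force: [0.3, -3.6, 5.2]
opening: 0.002
grasp_force: 2.8
```

```bash
python3 -m handwheel '[[[-1,0,0,0.25,0,0,0],[-1,-0.1,0,0.5,0,0,0],[-1,-0.1,0,0.7,0,0,0],[-1,-0.1,0,0.8,0,0,0],[-1,-0.1,0,0.8,0,0,0]]]'
```

```text
time_s: 12.7
eef_pos: [0.5961, -0.1065, 0.0975]
eef_rot: [-0.001, 0.649, 0.761, -0.0]
wrist_force: [-0.4, -0.9, 0.7]
opening: -0.001
grasp_force: 0.0
```

The push vanished, so the handle has gone over centre. I'll lift off, move above the lever and check that it stays locked.

```bash
python3 -m handwheel '[[[-1,0,0,-2,0,0,0],[-1,0,0,-6,0,0,0],[-1,-3,0,-6,0,0,0],[-1,-6.4,-0.1,-6,0,0,0],[-1,-6.4,-0.1,-6,0,0,0],[-1,-6.4,-0.1,-6,0,0,0]]]'
python3 - <<'E'
from h import *
for n in("wrist","side","scene"):
    c=cam(n);P=cloud(c).reshape(-1,3);P=P[~np.isnan(P).any(1)]
    d=P[:,:2]-np.array([.5693,.081]);x=d@[-.158,.987]+.07;y=d@[-.987,-.158];z=P[:,2]
    for nm,a,b,lo,hi in(("lever",-.2,-.165,.055,.075),("handle",-.135,-.09,.08,.12)):
        m=(x>a)&(x<b)&(z>lo)&(z<hi)&(abs(y)<.03)
        if m.sum()>5: print(n,nm,m.sum(),"x",np.percentile(x[m],[2,50,98]).round(4),"y",np.percentile(y[m],[2,50,98]).round(4),"z",np.percentile(z[m],[2,50,98]).round(4))
    if n=="scene":
        m=(x>.06)&(x<.1)&(z>.055)&(z<.08)&(abs(y)<.022);print("fitting top",np.percentile(x[m],[2,98]),np.percentile(z[m],[2,50,98]))
        cv2.imwrite("pics/j.png",cv2.resize(c["frame"][150:330,180:360],(600,600),interpolation=2))
E
```

```text
time_s: 13.45
eef_pos: [0.606, -0.17, 0.159]
eef_rot: [0.0, 0.649, 0.761, 0.0]
wrist_force: [0.9, -0.5, 0.2]
opening: -0.002
grasp_force: 0.0
wrist lever 1453 x [-0.1937 -0.1791 -0.1654] y [-0.0057  0.0048  0.0153] z [0.064  0.0659 0.0673]
wrist handle 3705 x [-0.1335 -0.1108 -0.0908] y [-0.0075  0.0034  0.0145] z [0.0905 0.0956 0.0975]
side lever 106 x [-0.1954 -0.1794 -0.166 ] y [-0.0051  0.0067  0.0159] z [0.0629 0.0665 0.069 ]
side handle 192 x [-0.1332 -0.1099 -0.0907] y [-0.006   0.0063  0.0152] z [0.0882 0.0962 0.0988]
scene lever 314 x [-0.195  -0.1817 -0.1664] y [-0.0069  0.0027  0.0141] z [0.0616 0.0653 0.0672]
scene handle 469 x [-0.1345 -0.1151 -0.0913] y [-0.0088 -0.0022  0.0122] z [0.0838 0.0949 0.0972]
fitting top [0.06062002 0.08195321] [0.05633244 0.06549433 0.07634047]
```

View pics/j.png

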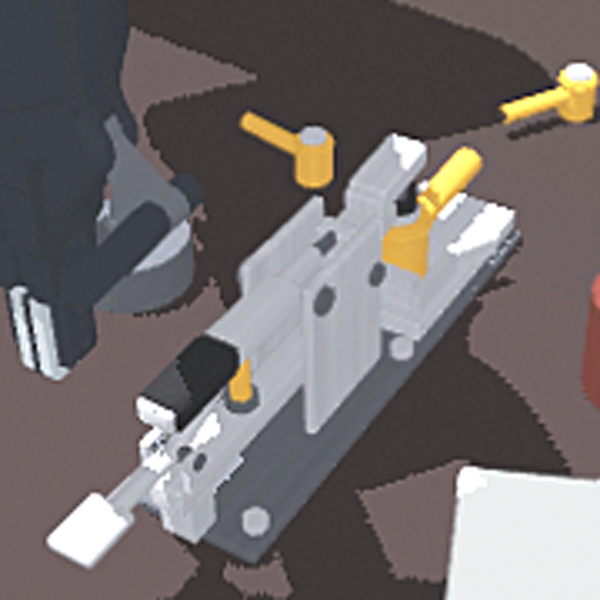

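The scene crop shows the handle level and locked at (190,380), with its pad at 95.6 mm, and the fitting in place at (410,240). The lever tail is at (90,530). TCP is over the lever pad, so I'll go down and press it.

```bash
python3 -m handwheel '[[[-1,0,-0.1,4,0,0,0],[-1,0,-0.1,7.5,0,0,0],[-1,0,-0.1,8.6,0,0,0],[-1,0,-0.1,8.6,0,0,0]]]'; python3 -m handwheel '[[[-1,0,0,0.4,0,0,0],[-1,0,0,0.8,0,0,0],[-1,0,0,1.2,0,0,0],[-1,0,0,1.6,0,0,0],[-1,0,0,2.0,0,0,0],[-1,0,0,2.0,0,0,0]]]'
```

```text
time_s: 14.1
eef_pos: [0.6048, -0.17, 0.0721]
eef_rot: [-0.001, 0.649, 0.761, -0.0]
wrist_force: [0.4, 0.3, -0.1]
opening: -0.001
grasp_force: 0.0
time_s: 14.85
eef_pos: [0.605, -0.1705, 0.0519]
eef_rot: [-0.0, 0.649, 0.761, 0.0]
wrist_force: [2.3, -0.2, 2.6]
opening: -0.0
grasp_force: 1.2
```

```bash
python3 -m handwheel '[[[-1,0,0,0.2,0,0,0],[-1,0,0,0.4,0,0,0],[-1,0,0,0.6,0,0,0],[-1,0,0,0.6,0,0,0]]]'; cat > chk.py <<'E'
from h import *
for n in("wrist","side","scene"):
    c=cam(n);P=cloud(c).reshape(-1,3);P=P[~np.isnan(P).any(1)]
    d=P[:,:2]-np.array([.5693,.081]);x=d@[-.158,.987]+.07;y=d@[-.987,-.158];z=P[:,2]
    for nm,a,b,lo,hi in(("lever",-.2,-.165,.035,.075),("handle",-.125,-.09,.08,.17),("collar/plug",.055,.1,.055,.08)):
        m=(x>a)&(x<b)&(z>lo)&(z<hi)&(abs(y)<.022)
        if m.sum()>5: print(n,nm,m.sum(),"x",np.percentile(x[m],[2,50,98]).round(4),"y",np.percentile(y[m],[2,50,98]).round(4),"z",np.percentile(z[m],[2,50,98]).round(4))
    if n=="scene": cv2.imwrite("pics/k%.1f.png"%status.get_obs()["time_s"],cv2.resize(c["frame"][150:330,180:360],(600,600),interpolation=2))
E
python3 chk.py
```

```text
time_s: 15.35
eef_pos: [0.6047, -0.1703, 0.0459]
eef_rot: [-0.0, 0.649, 0.761, -0.0]
wrist_force: [0.2, 0.3, 3.2]
opening: -0.001
grasp_force: 1.3
wrist lever 3236 x [-0.1784 -0.173  -0.1654] y [-0.0081  0.0043  0.0171] z [0.0447 0.0573 0.0742]
wrist handle 6777 x [-0.1247 -0.1081 -0.1013] y [-0.0079  0.0035  0.0144] z [0.128  0.1336 0.1385]
side lever 129 x [-0.1875 -0.1753 -0.1658] y [-0.0046  0.0091  0.0187] z [0.0437 0.0592 0.0738]
side handle 211 x [-0.12   -0.1039 -0.0907] y [-0.0068  0.006   0.0152] z [0.0865 0.1345 0.1427]
side collar/plug 248 x [0.0585 0.0765 0.0868] y [-0.0154  0.0045  0.0172] z [0.0569 0.0635 0.0795]
scene lever 340 x [-0.1956 -0.1907 -0.167 ] y [-0.0094 -0.0023  0.0175] z [0.0383 0.0565 0.0739]
scene handle 377 x [-0.124  -0.11   -0.0914] y [-0.0091 -0.003   0.0088] z [0.0804 0.1335 0.1428]
scene collar/plug 154 x [0.0559 0.0644 0.0819] y [-0.0178 -0.0097 -0.0022] z [0.0557 0.0628 0.0794]
```

Handle has sprung open. I'll let the lever up, clear away and check.

```bash
python3 -m handwheel '[[[-1,0,0,-1,0,0,0],[-1,0,0,-2,0,0,0],[-1,0,0,-5,0,0,0],[-1,0,0,-10,0,0,0],[-1,-4,0,-15,0,0,0],[-1,-4,0,-17,0,0,0],[-1,-4,0,-17,0,0,0],[-1,-4,0,-17,0,0,0],[-1,-4,0,-17,0,0,0]]]'; python3 chk.py; ls pics/k*
```

```text
time_s: 16.62
eef_pos: [0.6103, -0.209, 0.2143]
eef_rot: [-0.002, 0.649, 0.761, -0.0]
wrist_force: [-0.4, 0.4, 0.3]
opening: 0.001
grasp_force: 0.0
wrist lever 1095 x [-0.1942 -0.1795 -0.1655] y [-0.0057  0.0044  0.0152] z [0.0642 0.0659 0.0674]
wrist handle 1767 x [-0.1218 -0.1126 -0.1022] y [-0.0071  0.0035  0.0141] z [0.1371 0.144  0.1473]
side lever 105 x [-0.1941 -0.1792 -0.1656] y [-0.0046  0.0068  0.0161] z [0.0635 0.0669 0.0693]
side handle 192 x [-0.1165 -0.1027 -0.0908] y [-0.0069  0.0058  0.0153] z [0.1287 0.1403 0.1485]
side collar/plug 231 x [0.0591 0.0766 0.0869] y [-0.0147  0.0047  0.0172] z [0.0566 0.0632 0.079 ]
scene lever 311 x [-0.1953 -0.1818 -0.1672] y [-0.0067  0.0025  0.0142] z [0.0616 0.0654 0.0672]
scene handle 324 x [-0.1222 -0.1124 -0.091 ] y [-0.009  -0.0042  0.0109] z [0.1207 0.1397 0.1467]
scene collar/plug 148 x [0.0556 0.0649 0.0815] y [-0.0175 -0.0098 -0.0008] z [0.0561 0.0626 0.0794]
pics/k15.5.png
pics/k16.8.png
```

```bash
python3 - <<'E'
from h import *
import glob
f=sorted(glob.glob("pics/side_1*.npz"),key=lambda s:float(s.split("_")[1][:-4]))
for g in("pics/side_0.05.npz",f[-1]):
    c=load(g);Q=cloud(c);hsv=cv2.cvtColor(c["frame"],cv2.COLOR_BGR2HSV)
    for nm,m in(("grey",hsv[...,1]<60),("brass",cv2.inRange(hsv,(15,90,90),(35,255,255))>0)):
        P=Q[m];d=P[:,:2]-np.array([.5693,.081]);x=d@[-.158,.987]+.07;y=d@[-.987,-.158];z=P[:,2]
        x0=.121 if "0.05" in g else .07
        k=(abs(x-x0)<.02)&(abs(y)<.02)&(z>.060)&(z<.0785);print(g,nm,k.sum(),x[k].max().round(4),y[k].min().round(4),y[k].max().round(4),np.percentile(z[k],[10,50,90]).round(4))
        k=(x>x0+.05)&(x<x0+.1)&(abs(y)<.02)&(z>.046)&(z<.06)
        if nm=="brass" and k.any():print("pipe end",x[k].max(),np.median(y[k]))
c=load(f[-1]);cv2.imwrite("pics/l.png",cv2.resize(c["frame"][200:320,200:320],(600,600),interpolation=2))
E
```

```text
pics/side_0.05.npz grey 141 0.1315 -0.0187 0.0081 [0.0721 0.0742 0.0757]
pics/side_0.05.npz brass 121 0.1383 -0.0196 0.014 [0.061  0.0626 0.0639]
pipe end 0.20492513602417667 -0.006587489618653036
pics/side_16.68.npz grey 75 0.0808 -0.0114 0.0116 [0.0655 0.0674 0.0686]
pics/side_16.68.npz brass 105 0.0863 -0.0163 0.018 [0.0607 0.0623 0.064 ]
pipe end 0.1551342361354256 0.0014154453345986185
```

View pics/l.png

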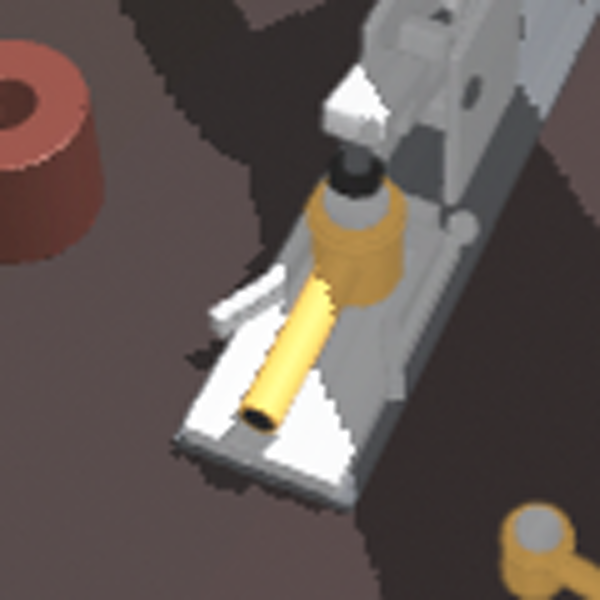

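The final crop shows the jaw open and the fitting upright on the nest at (360,240). The plug top has gone from 74.2 to 67.4 mm against an expected 67 mm, so it is home. The pipe end is at clamp x = 155 mm, as expected, so I'll hand in.

```bash
python3 -c "
from bench import ctrl
print(ctrl.hand_in())"
```

```text
the job is handed in; nothing more can be done
None
```

I handed the job in, but no verdict came back: the fitting is pressed and standing at the stop, the plug measures home, the handle is sprung open and the lever is back at rest.

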